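# Fit the carousel disc on the inclined tube rotator

## Robot

A 6-joint arm with a two-finger parallel gripper is mounted at the origin on the work surface. World frame = base frame: x ahead of the robot, y to its left, z up, the work surface at z = 0. Lengths are in m, angles in degrees, forces in N, time in s.
With the tool pointing down it reaches from about 0.35 to 0.875 m from the base axis. Payload 4.2 kg.
Tool frame: the origin (TCP) lies midway between the tips of the shut fingers; the grasp point (between the pads) lies 19 mm behind it; y points along the fingers, z is the direction in which the jaws open and shut, and the axes are right-handed (so a half turn about y gives the same grasp; the last joint's range is limited). The gripper opens to 87 mm and grips with 3 to 60 N. Pads are 19 mm wide; open, the fingers measure 117 mm over their backs; the gripper's body (75 mm by 190 mm) begins 51 mm behind the grasp point.
Start: joints at [-59.152, 22.042, 0.453, 0, -68.411, -14.817], TCP at [0.173, -0.601, 0.223] pointing down, gripper open.
Joint ranges: [-179.83, 179.83], [-69.29, 118.12], [-61.27, 80.66], [-181.25, 117.63], [-171.15, -9.14], [-177.46, 177.46]. Speed limits (degrees/s): [159.86, 159.86, 180, 180, 180, 180].

## Interface

Orientations are given as [roll, pitch, yaw] about the fixed x, y, z axes, in that order (R = Rz(yaw) Ry(pitch) Rx(roll)).
In Python, from workcell import env gives the robot as it stands. The module is installed in compiled form; this text tells all that it offers. Calls block until the motion is done:
- env.goto(position, orientation): joint-space move of the TCP to a pose.
- env.move_straight(position, rotation=None, rate=0.15, force_limit=None): straight line of the TCP; rotation=None keeps the orientation; rate is the mean speed in m/s. With force_limit (N) it stops when the force on the tool has changed by that much, and returns True; else False.
- env.set_joints(angles): joint-space move.
- env.gripper_to(opening, grasp_force=None): opening from 0.0 (shut) to 1.0 (fully open); grasp_force is the grip in N (None keeps the last); returns when the fingers have stopped.
- env.dwell(seconds).
- env.inverse_kinematics(position, orientation): joint angles nearest the present ones, or None.
- env.read_state(): the state.
- env.grab_frame(name): name is "side" or "top"; returns a dict with "image" (384x512x3 uint8, blue, green, red), "fx", "fy", "cx", "cy" (pixels), "D" ([k1, k2, p1, p2, k3] as OpenCV has them; the pictures are not rectified), "position" and "orientation" of the camera in the world. Camera axes: x right, y up, looking along -z (the intrinsics and any distortion apply to the point x, -y, -z); pixel columns grow to the right and rows downward; lengths in m; the calibration is good to about 2 mm. A picture is of the moment at which its call begins. There is no depth.
A pose or a line that the arm cannot do raises env.Unreachable and nothing moves.
- env.close_job(): hands the job in, once; it reports no verdict.
Trained networks look in a picture, given as the dict that the camera call returned (one of the last four; its "shot" number tells which), for a name from the list of things; names that differ only in an ending like _2 or _b are one class to them, and where a whole thing is asked for, a point or a joint stands for the part that bears it (a point fixed in the world has none). Each returns a list of dicts, best first, with "score" (0 to 1); they miss things now and then, are a little off and sometimes report something else, mostly with a low value. They report only what shows in the picture. A call takes as long as a camera call. They do not tell look-alikes from the thing itself.
- env.search_frame(picture, thing): "xyz" ([x, y, z] in m, in world coordinates, good to about 4 mm: the middle of the surface that is visible of it).
- env.trace(picture, thing): "mask" (384x512 bool, what is visible of it).
The state is a dict: "clock": time; "joint_positions": joint angles; "qvel": joint speeds; "joint_torque": joint torques, N m; "position": TCP position; "tool_rot": TCP orientation; "force": force on the tool from outside, world axes, zero at the start; "wrist_torque": the same for the moment, N m; "opening": opening from 0.0 (shut) to 1.0 (fully open).
Only numpy, scipy, OpenCV 4.12 (cv2) and the standard library are available. Lean on these libraries where they do the work, as an engineer would, in place of code of your own. Each camera call takes 0.05 s, during which the arm holds its last target.

## Task

Pick up the carousel disc that has three bolt holes, turn it so the holes line up with the three studs of the tube rotator's inclined hub, and slide it over the studs until it sits fully home against the flange; leave it there and then press the rotator's start button all the way in and let it come out again. Leave the four-hole disc and everything else on the bench where they are.

Things in the scene. Friction and masses are not known exactly. Their poses are not given: they have to be found in the camera images.
- disc_three_grip (a point): Grip point of the three-hole disc: on the disc's axis, inside the black upright bar at its centre, 38 mm above the disc's underside. The bar stands on the 12 mm thick disc: 60 mm long (along x), 20 mm thick (along y), 40 mm tall, its top 14 mm above this point. z up out of the face. The disc to fit.
- disc_three: Flat round plastic disc, 140 mm across, 12 mm thick, about 0.25 kg, lying face up on the bench, with three through holes of 15 mm diameter on a circle of 45 mm radius, at 0, 120 and 240 degrees from its x axis (the hole at 0 is beyond one end of the bar). Small tube clips 11 mm tall stand near the rim. Origin at the centre of its underside, x along the bar, z up. 
- disc_four_grip (a point): Grip point of the four-hole disc: on the disc's axis, inside the black upright bar at its centre, 38 mm above the disc's underside. The bar stands on the 12 mm thick disc: 60 mm long (along x), 20 mm thick (along y), 40 mm tall, its top 14 mm above this point. z up out of the face. It has four holes and does not fit the hub: leave it.
- disc_four: Flat round plastic disc, 140 mm across, 12 mm thick, about 0.25 kg, lying face up on the bench, with four through holes of 15 mm diameter on a circle of 45 mm radius, at 0, 90, 180 and 270 degrees from its x axis (the hole at 0 is beyond one end of the bar). Small tube clips 11 mm tall stand near the rim. Origin at the centre of its underside, x along the bar, z up. 
- hub_face (a point): Centre of the face of the rotator's steel flange, 116 mm across. z is the hub's axis, out of the face, up and leaning 30 degrees from vertical to the rotator's front. Three studs stand on a circle of 45 mm radius at 0, 120 and 240 degrees from x: 12 mm diameter for 9 mm, then tapering to 5 mm at the tip, 18 mm off the face. The hub can turn about z but is stiff (0.5 N m); it starts at any angle.
- hub_home (a point): Point on the hub's axis 38 mm out from the flange face, same axes as hub_face: the disc's grip point comes here when the disc is fully home. The disc fits in three positions, 120 degrees apart, with 1.5 mm of play around each stud, and stays on by itself when let go.
- start_top (a point): Centre of the top of the round start button: a 34 mm grey button in a black ring, on the low front part of the rotator's base, beside a small display; 73 mm above the bench. It points straight up and is pressed straight down; z up, x to the rotator's rear (away from its front).
- start (a joint): Travel of the start button in m: 0 out, 0.006 fully in (a spring, about 5 N to press fully; it comes back out by itself).
- rotator: The tube rotator, fixed to the bench: white base 226 mm deep (x), 140 mm wide (y), 55 mm tall, its head leaning 30 degrees to its front (-x, the robot's side) with the hub; flange centre at x 50 mm, z 130 mm, button at x -88, y -30 mm from the origin. Origin at the centre of its underside, x to its rear, z up.
- vial_left: Small amber jar, 38 mm across, 60 mm tall, standing on the bench among the task's things; origin under its centre. Leave it.
- vial_right: Small clear jar, 38 mm across, 55 mm tall, standing on the bench among the task's things; origin under its centre. Leave it.
- red_rack: Red tube rack, 90 x 200 x 32 mm, on the bench near the robot; origin under its centre. Leave it.
- green_rack: Green tube rack, 90 x 200 x 28 mm, on the bench near the robot; origin under its centre. Leave it.
Things that resemble listed ones, but are neither listed nor needed, are in the scene too. What is shaped like the disc_three but orange is not meant.

How it is judged:
By the outcome, as a careful person would: the job done as asked, in the order asked, and still so for the second after the job is handed in, with the robot touching nothing.
It also fails if it takes over 56 s, if anything falls off the work surface, if the arm or the gripper's body presses on something with over 40 N, if the wrist force passes 120 N, or if a joint passes its speed limit or range.

## Working session

There is one attempt and no reset: what is moved stays moved. The work goes in short steps, each a Python script; the robot and the scene stay as the last script left them, time stands still between calls to the robot, and variables do not carry over. Pictures are saved under pics/ and viewed, and the job is handed in when it is done.

```bash
mkdir -p pics; python3 - <<'E'
from workcell import env
import cv2
s=env.read_state(); print(s['clock'],s['position'],s['tool_rot'],s['opening'],s['force'])
for n in('top','side'):
    f=env.grab_frame(n); cv2.imwrite(f'pics/{n}0.png',f['image'])
    print(n,f['fx'],f['fy'],f['cx'],f['cy'],f['D'],f['position'],f['orientation'],f['shot'])
    for t in('disc_three','disc_four','disc_three_grip','hub_face','start_top','rotator','vial_left','vial_right'):
        try: print(t,[(round(d['score'],2),[round(float(v),3) for v in d['xyz']]) for d in env.search_frame(f,t)])
        except Exception as e: print(t,e)
print(env.read_state()['clock'])
E
```

```text
0.0 [ 0.17247138 -0.60010434  0.22145868] [-8.98740274e+01  5.23457686e-03  1.60211189e+01] 0.9986703505684961 [-0.14652897 -0.088813    0.50436587]
top 395.9372884380798 395.9372884380798 257.7176425119783 187.09875532654 [-0.09680557  0.          0.          0.          0.        ] [ 0.36803212 -0.11054088  1.38317212] [  3.84219759   0.73697357 -88.68154257] 1
disc_three [(0.97, [0.579, -0.3, 0.007]), (0.76, [0.594, -0.509, 0.011]), (0.74, [0.431, -0.538, 0.017])]
disc_four [(0.63, [0.577, 0.306, 0.009])]
disc_three_grip [(0.84, [0.426, -0.541, 0.009]), (0.82, [0.577, -0.305, 0.012]), (0.55, [0.594, -0.51, 0.01])]
hub_face [(0.95, [0.638, -0.018, 0.129]), (0.58, [0.579, -0.3, 0.007]), (0.35, [0.506, -0.058, 0.075])]
start_top [(0.66, [0.503, -0.059, 0.074]), (0.61, [0.612, 0.14, 0.058]), (0.37, [0.577, -0.302, 0.008])]
rotator [(0.74, [0.597, -0.019, 0.061])]
vial_left [(0.7, [0.613, 0.14, 0.056])]
vial_right [(0.53, [0.533, -0.148, 0.057])]
side 401.02888244064445 401.02888244064445 254.37058201305263 193.1168152074563 [-0.10318764  0.          0.          0.          0.        ] [0.15662822 0.74518796 0.82961033] [  52.46828647    0.40447408 -160.17432713] 2
disc_three [(0.8, [0.588, -0.492, 0.012]), (0.7, [0.576, -0.284, 0.008]), (0.65, [0.424, -0.527, 0.008]), (0.32, [0.636, -0.007, 0.127])]
disc_four [(0.68, [0.572, 0.326, 0.013])]
disc_three_grip [(0.92, [0.587, -0.489, 0.01]), (0.86, [0.572, -0.283, 0.012]), (0.68, [0.415, -0.528, 0.013])]
hub_face [(0.81, [0.639, -0.003, 0.129])]
start_top [(0.6, [0.502, -0.054, 0.078])]
rotator []
vial_left [(0.72, [0.611, 0.157, 0.041])]
vial_right [(0.7, [0.533, -0.136, 0.042])]
0.9
```

View pics/top0.png

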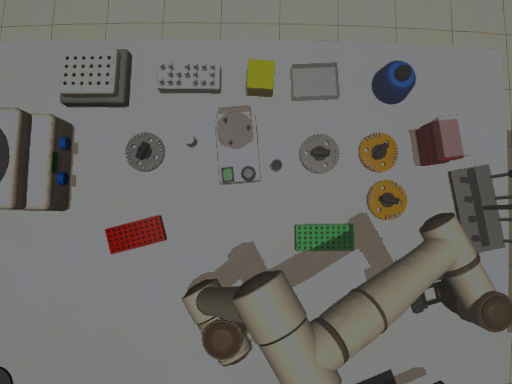

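View pics/side0.png

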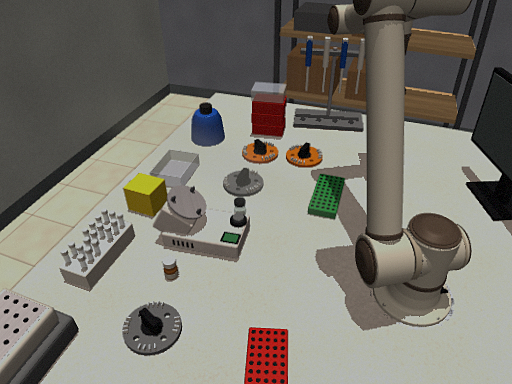

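```bash
python3 -c "
import cv2
a=cv2.imread('pics/top0.png')
cv2.imwrite('pics/t_r.png',cv2.resize(a[110:270,250:400],None,fx=4,fy=4,interpolation=cv2.INTER_CUBIC)[:600,:])
cv2.imwrite('pics/t_full.png',cv2.resize(a,(800,600),interpolation=cv2.INTER_CUBIC))
"
```

```text
(no output)
```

The top view shows grey discs at (320,153) and (145,152), the rotator hub at (236,130) and the button at (248,173). The orange look-alikes are at (378,152) and (387,200). I'll zoom in to count holes.

```bash
python3 -c "
import cv2,numpy as np
a=cv2.imread('pics/top0.png')
r=lambda x,y:cv2.resize(a[y-24:y+24,x-24:x+24],(390,390),interpolation=cv2.INTER_CUBIC)
cv2.imwrite('pics/t_z.png',np.hstack([r(320,153),r(145,152)]))
b=cv2.imread('pics/side0.png')
r=lambda x,y:cv2.resize(b[y-32:y+32,x-32:x+32],(390,390),interpolation=cv2.INTER_CUBIC)
cv2.imwrite('pics/s_z.png',np.hstack([r(243,181),r(152,327)]))
cv2.imwrite('pics/h_z.png',np.hstack([cv2.resize(a[100:190,206:271],(400,554),interpolation=cv2.INTER_CUBIC),cv2.resize(b[175:265,150:215],(400,554),interpolation=cv2.INTER_CUBIC)]))
"
```

```text
(no output)
```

View pics/t_z.png

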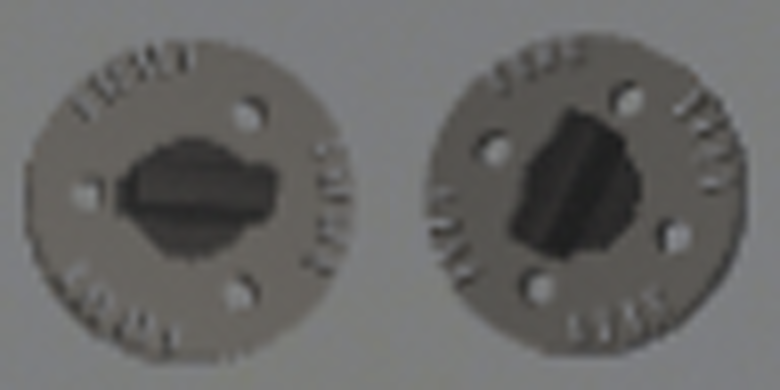

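View pics/s_z.png

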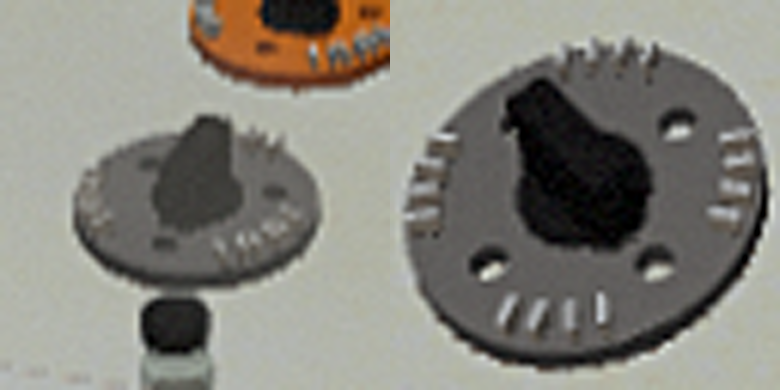

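View pics/h_z.png

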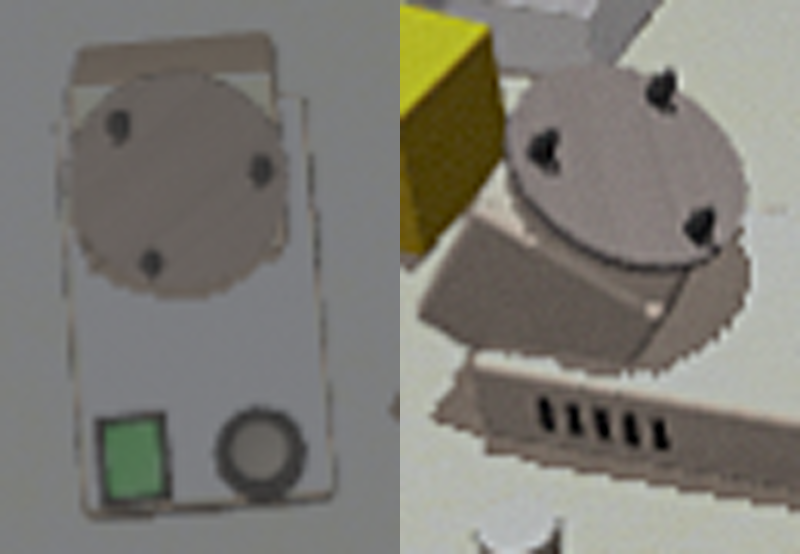

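```bash
cat > h.py <<'E'
import numpy as np, cv2
from scipy.spatial.transform import Rotation as Rr
def cams():
    f={}
    f['top']=dict(fx=395.9372884380798,fy=395.9372884380798,cx=257.7176425119783,cy=187.09875532654,D=[-0.09680557,0,0,0,0],position=[0.36803212,-0.11054088,1.38317212],orientation=[3.84219759,0.73697357,-88.68154257])
    f['side']=dict(fx=401.02888244064445,fy=401.02888244064445,cx=254.37058201305263,cy=193.1168152074563,D=[-0.10318764,0,0,0,0],position=[0.15662822,0.74518796,0.82961033],orientation=[52.46828647,0.40447408,-160.17432713])
    return f
def rpy(o): return Rr.from_euler('xyz',o,degrees=True).as_matrix()
F=np.diag([1,-1,-1.])
def proj(f,P):
    P=np.atleast_2d(np.asarray(P,float)); R=rpy(f['orientation'])
    A=F@R.T; t=-A@np.array(f['position'])
    K=np.array([[f['fx'],0,f['cx']],[0,f['fy'],f['cy']],[0,0,1]])
    p,_=cv2.projectPoints(P,cv2.Rodrigues(A)[0],t,K,np.array(f['D'],float)); return p[:,0]
def ray(f,uv):
    K=np.array([[f['fx'],0,f['cx']],[0,f['fy'],f['cy']],[0,0,1]])
    n=cv2.undistortPoints(np.array(uv,float).reshape(-1,1,2),K,np.array(f['D'],float))[:,0]
    d=np.c_[n,np.ones(len(n))]@F@rpy(f['orientation']).T
    return np.array(f['position']),d
def onz(f,uv,z):
    c,d=ray(f,uv); return c+d*((z-c[2])/d[:,2])[:,None]
def tri(ua,ub,fa,fb):
    c1,d1=ray(fa,ua);c2,d2=ray(fb,ub); d1=d1[0];d2=d2[0]
    A=np.c_[d1,-d2]; s=np.linalg.lstsq(A,c2-c1,rcond=None)[0]
    p,q=c1+s[0]*d1,c2+s[1]*d2; return (p+q)/2,np.linalg.norm(p-q)
E
python3 - <<'E'
from h import *
C=cams()
imgs={n:cv2.imread(f'pics/{n}0.png') for n in C}
print(proj(C['top'],[[.1725,-.6001,.2215],[0,0,0]]),proj(C['side'],[[.1725,-.6001,.2215],[0,0,0]]))
th=np.linspace(0,2*np.pi,60)
for n in C:
    im=cv2.resize(imgs[n],None,fx=1.5,fy=1.5)
    def dr(P,c): 
        for p in proj(C[n],P): cv2.circle(im,tuple(int(round(v*1.5)) for v in p),1,c,-1)
    dr(np.c_[.579+.07*np.cos(th),-.3+.07*np.sin(th),0*th+.012],(0,0,255))
    dr(np.c_[.577+.07*np.cos(th),.306+.07*np.sin(th),0*th+.012],(0,0,255))
    dr(np.c_[.1*np.cos(th),.1*np.sin(th),0*th],(255,0,255))
    dr([[.1725,-.6001,.2215],[.503,-.059,.074]],(0,255,0))
    cv2.imwrite(f'pics/{n}_dr.png',im)
E
```

```text
[[427.20159083 283.29555945]
 [228.5365027  319.0030634 ]] [[382.18624938 108.64740949]
 [410.65259064 293.57783144]]
```

View pics/top_dr.png

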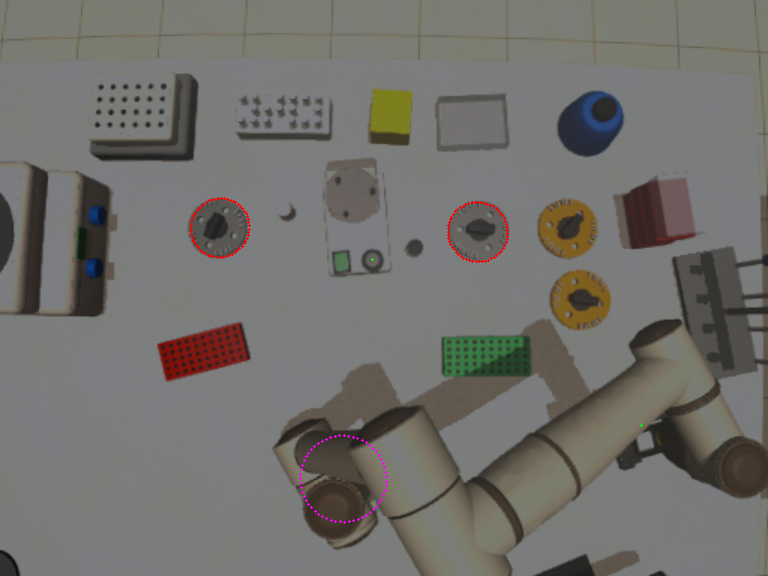

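View pics/side_dr.png

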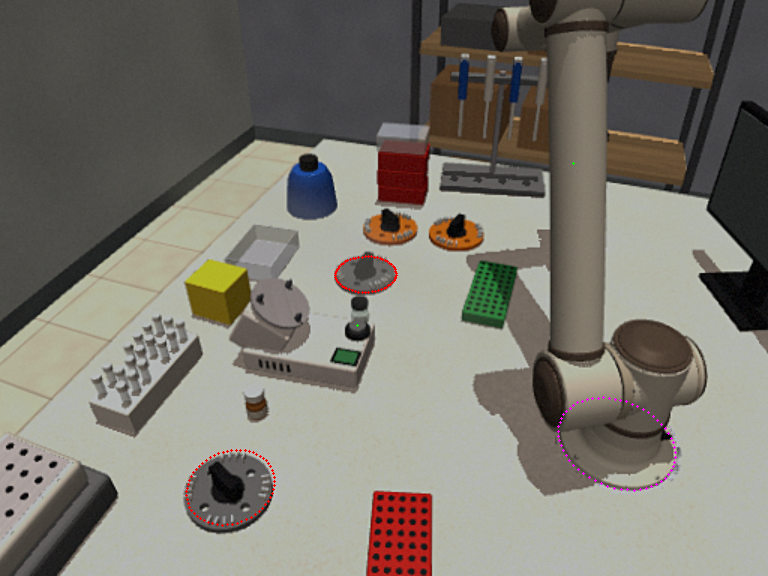

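```bash
python3 - <<'E'
from workcell import env
import numpy as np,pickle
from h import *
o={}
for n in('top','side'):
    ims=[]
    f=env.grab_frame(n); o[n]={'f':f}
    for t in('disc_three','hub_face','start_top','rotator','vial_right'):
        o[n][t]=[(d['score'],d['mask']) for d in env.trace(f,t)]
        for s,m in o[n][t]:
            v,u=np.nonzero(m); print(n,t,round(s,2),m.sum(),u.mean().round(1),v.mean().round(1),u.min(),u.max(),v.min(),v.max())
pickle.dump(o,open('m.pkl','wb'))
print(env.read_state()['clock'])
E
```

```text
top disc_three 0.83 1290 319.4 153.3 299 340 134 173
top disc_three 0.74 1226 386.5 199.6 367 406 180 219
top disc_three 0.7 1276 378.0 151.6 358 397 131 171
top hub_face 0.78 967 234.5 128.8 218 252 112 146
top rotator 0.64 3076 236.5 145.2 215 259 106 184
side disc_three 0.9 693 304.4 155.8 286 322 143 167
side disc_three 0.74 881 242.5 183.3 223 262 169 197
side disc_three 0.71 709 258.9 152.0 241 277 139 163
side hub_face 0.71 4391 200.2 224.3 153 249 185 257
side hub_face 0.62 1072 185.7 202.6 167 205 186 220
side start_top 0.62 98 238.2 217.4 233 244 213 222
side rotator 0.73 4455 200.3 224.6 153 250 186 257
side vial_right 0.5 196 240.2 205.7 234 246 197 214
side vial_right 0.38 1033 186.0 202.2 166 205 186 219
1.5
```

```bash
cat > meas.py <<'E'
from h import *
import pickle
from scipy.optimize import least_squares
o=pickle.load(open('m.pkl','rb')); C={n:o[n]['f'] for n in('top','side')}
def blob(n,u,v,r,sign,thr=None,r2=None):
    g=cv2.cvtColor(C[n]['image'],cv2.COLOR_BGR2GRAY).astype(float)
    V,U=np.mgrid[0:384,0:512]; m=(U-u)**2+(V-v)**2<=r*r
    med=np.median(g[m]) ; w=np.clip(sign*(g-med)-6,0,None)*m
    return np.array([(U*w).sum()/w.sum(),(V*w).sum()/w.sum()])
for _ in [0]:
    st_top=[blob('top',*p,4.5,-1) for p in [(225.2,120.6),(248.4,127.8),(230.5,142.7)]]
    st_side=[blob('side',*p,5,-1) for p in [(173.2,199.3),(192.5,189.5),(199,211.8)]]
    ho_top=[blob('top',*p,4,1) for p in [(306.8,152.8),(326.8,142.9),(325.5,164.9)]]
print(np.round(st_top,1).tolist(),np.round(st_side,1).tolist(),np.round(ho_top,1).tolist())
if __name__=='__main__':
    g=C['top']['image']
    cv2.imwrite('pics/btn.png',cv2.resize(g[155:190,215:265],(800,560),interpolation=cv2.INTER_CUBIC))
    H=onz(C['top'],ho_top,.004); print('holes',H.round(4).tolist())
    c=H[:,:2].mean(0); a=np.degrees(np.arctan2(H[:,1]-c[1],H[:,0]-c[0])); print('c',c,'ang',a,'r',np.hypot(*(H[:,:2]-c).T))
    # disc from mask outline
    for n,k in(('top',0),('side',1)):
        cn=max(cv2.findContours(o[n]['disc_three'][k][1].astype(np.uint8),0,cv2.CHAIN_APPROX_NONE)[0],key=len)
        print(n,cv2.fitEllipse(cv2.convexHull(cn)))
E
python3 meas.py
```

```text
[[224.9, 119.9], [248.0, 127.2], [230.2, 142.3]] [[173.1, 199.1], [192.2, 189.6], [198.7, 211.8]] [[306.1, 152.8], [325.9, 143.0], [324.8, 165.0]]
holes [[0.5849, -0.2579, 0.004], [0.6213, -0.3272, 0.004], [0.5433, -0.3241, 0.004]]
c [ 0.58314116 -0.30306265] ang [  87.80230011  -32.3504533  -152.2188579 ] r [0.04517257 0.04512249 0.04504327]
top ((319.338623046875, 153.3209991455078), (39.57814025878906, 41.258140563964844), 66.93412780761719)
side ((242.50115966796875, 183.2965087890625), (28.083498001098633, 39.9957389831543), 87.46468353271484)
```

View pics/btn.png

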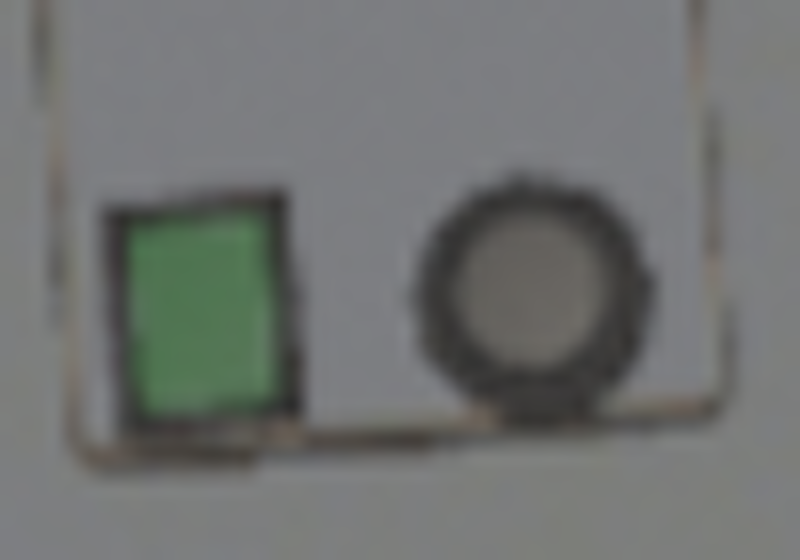

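```bash
cat > fit.py <<'E'
from meas import *
T,S=C['top'],C['side']
print('disc top mask z.009',onz(T,[(319.34,153.32)],.009),'side mask',onz(S,[(242.5,183.3)],.009))
print('disc tri',tri([(319.34,153.32)],[(242.5,183.3)],T,S))
print('btn tri top z.073',onz(T,[(248.1,172.9)],.073), 'side',onz(S,[(238.2,217.4)],.073))
# studs triangulated, correspondences top->side
for i,p in enumerate(st_top):
    for j,q in enumerate(st_side):
        P,g=tri([p],[q],T,S); print(i,j,P.round(4),round(g,4))
def hubR(yaw,phi):
    A=Rr.from_euler('z',yaw).as_matrix()@Rr.from_euler('y',-30,degrees=True).as_matrix()@Rr.from_euler('z',phi).as_matrix()
    return A
def hubc(x,y,yaw): return np.array([x,y,0])+Rr.from_euler('z',yaw).as_matrix()@[.05,0,.13]
PERM=[1,0,2]
def model(p,h=.009):
    x,y,yaw,phi=p; c=hubc(x,y,yaw);A=hubR(yaw,phi)
    k=np.radians([0,120,240]); s=np.c_[.045*np.cos(k),.045*np.sin(k),0*k+h]@A.T+c
    b=np.array([x,y,0])+Rr.from_euler('z',yaw).as_matrix()@[-.088,-.03,.073]
    return s,b,c
E
python3 - <<'E'
exec(open('fit.py').read())
E
```

```text
[[224.9, 119.9], [248.0, 127.2], [230.2, 142.3]] [[173.1, 199.1], [192.2, 189.6], [198.7, 211.8]] [[306.1, 152.8], [325.9, 143.0], [324.8, 165.0]]
disc top mask z.009 [[ 0.5832256  -0.30381892  0.009     ]] side mask [[ 0.58224832 -0.29677629  0.009     ]]
disc tri (array([ 0.58474817, -0.30448642,  0.00300882]), np.float64(0.0012130659299240988))
btn tri top z.073 [[ 0.5022355 -0.058591   0.073    ]] side [[ 0.5007116  -0.05644427  0.073     ]]
0 0 [0.6611 0.0161 0.1523] 0.0001
0 1 [0.63   0.004  0.1895] 0.0459
0 2 [0.6323 0.0073 0.1181] 0.0754
1 0 [ 0.674  -0.045   0.0999] 0.0502
1 1 [ 0.642  -0.0574  0.1373] 0.0007
1 2 [ 0.6463 -0.0588  0.0545] 0.0296
2 0 [0.6217 0.0125 0.1561] 0.0712
2 1 [ 0.5945 -0.0014  0.1872] 0.0235
2 2 [5.961e-01 1.000e-04 1.126e-01] 0.0017
```

```bash
cat >> fit.py <<'E'
btn=np.array([[248.1,172.9]])
def fit(h,views=('top','side'),shift=False,verbose=True):
    best=None
    for ph in np.radians(np.arange(0,360,30)):
      for o in ([0,1,2],[0,2,1],[1,0,2],[1,2,0],[2,0,1],[2,1,0]):
        def res(p):
            s,b,c=model(p[:4],h); r=[]
            if 'top' in views: r+=[(proj(T,s[o])-st_top-p[4:6]).ravel(),(proj(T,b)-btn-p[4:6]).ravel()]
            if 'side' in views: r+=[(proj(S,s[o])-st_side-p[6:8]).ravel()]
            r.append(np.asarray(p[4:])*(1/.6 if shift else 1e3)*.3)
            return np.concatenate(r)
        q=least_squares(res,[.59,-.02,0,ph,0,0,0,0])
        if best is None or q.cost<best[0].cost-1e-6: best=(q,o,res)
    q,o,res=best
    s,b,c=model(q.x[:4],h)
    if verbose: print('h',h,views,shift,'cost',q.cost.round(3),'xy',q.x[:2].round(4),'yaw,phi',np.degrees(q.x[2:4]).round(2)%120,np.degrees(q.x[2]).round(2),'hubface',c.round(4),'btn',b.round(4),'shift',q.x[4:].round(2)); print('   res',res(q.x)[:14].round(2))
    return q
E
python3 - <<'E'
exec(open('fit.py').read())
for h in(.006,.009,.012):
    fit(h);fit(h,shift=True)
fit(.009,('top',)); 
E
```

```text
[[224.9, 119.9], [248.0, 127.2], [230.2, 142.3]] [[173.1, 199.1], [192.2, 189.6], [198.7, 211.8]] [[306.1, 152.8], [325.9, 143.0], [324.8, 165.0]]
disc top mask z.009 [[ 0.5832256  -0.30381892  0.009     ]] side mask [[ 0.58224832 -0.29677629  0.009     ]]
disc tri (array([ 0.58474817, -0.30448642,  0.00300882]), np.float64(0.0012130659299240988))
btn tri top z.073 [[ 0.5022355 -0.058591   0.073    ]] side [[ 0.5007116  -0.05644427  0.073     ]]
0 0 [0.6611 0.0161 0.1523] 0.0001
0 1 [0.63   0.004  0.1895] 0.0459
0 2 [0.6323 0.0073 0.1181] 0.0754
1 0 [ 0.674  -0.045   0.0999] 0.0502
1 1 [ 0.642  -0.0574  0.1373] 0.0007
1 2 [ 0.6463 -0.0588  0.0545] 0.0296
2 0 [0.6217 0.0125 0.1561] 0.0712
2 1 [ 0.5945 -0.0014  0.1872] 0.0235
2 2 [5.961e-01 1.000e-04 1.126e-01] 0.0017
h 0.006 ('top', 'side') False cost 0.247 xy [ 0.586  -0.0188] yaw,phi [ 6.54 36.12] 6.54 hubface [ 0.6357 -0.0131  0.13  ] btn [ 0.502  -0.0586  0.073 ] shift [-0.  0. -0. -0.]
   res [-0.18 -0.04  0.02  0.11 -0.13  0.39 -0.01  0.07 -0.07 -0.18 -0.12 -0.07
 -0.18 -0.42]
h 0.006 ('top', 'side') True cost 0.103 xy [ 0.5859 
[... 870 characters left out ...]
 [ 0.6367 -0.011   0.13  ] btn [ 0.5036 -0.0579  0.073 ] shift [-0.  0.  0. -0.]
   res [-0.89  0.17 -0.58  0.32 -0.8   0.68 -0.18 -0.4   0.01 -1.21 -0.   -1.
  0.01 -1.37]
h 0.012 ('top', 'side') True cost 0.48 xy [ 0.587  -0.0163] yaw,phi [ 6.13 36.51] 6.13 hubface [ 0.6368 -0.011   0.13  ] btn [ 0.5028 -0.0555  0.073 ] shift [-0.77  0.23 -0.01 -1.08]
   res [-0.15 -0.08  0.16  0.11 -0.05  0.44 -0.14 -0.41 -0.02 -0.05  0.04  0.01
 -0.02 -0.23]
h 0.009 ('top',) False cost 0.112 xy [ 0.5872 -0.0189] yaw,phi [ 6.25 36.42] 6.25 hubface [ 0.6369 -0.0135  0.13  ] btn [ 0.503  -0.0583  0.073 ] shift [-0. -0.  0.  0.]
   res [-0.09 -0.14  0.17  0.03 -0.01  0.33 -0.07 -0.22 -0.   -0.    0.    0.  ]
```

```bash
cat > plan.py <<'E'
from h import *
def toolR(app,jaw):
    app=np.array(app,float)/np.linalg.norm(app); jaw=np.array(jaw,float); jaw-=app*(jaw@app); jaw/=np.linalg.norm(jaw)
    return np.c_[np.cross(app,jaw),app,jaw]
def eul(R): return Rr.from_matrix(R).as_euler('xyz',degrees=True)
DISC=np.array([.5832,-.3032]); DYAW=87.75
YAW,PHI=np.radians(6.37),np.radians(36.25)
HC=np.array([.6360,-.0125,.130])
HR=Rr.from_euler('z',YAW).as_matrix()@Rr.from_euler('y',-30,degrees=True).as_matrix()@Rr.from_euler('z',PHI).as_matrix()
def discR(yaw): return Rr.from_euler('z',yaw,degrees=True).as_matrix()
# fixed: tool in disc frame, s=+-1: app=-z, jaw=s*y
def tool_in_disc(s): return toolR([0,0,-1],[0,s,0])
def graspP(s,dz=0): # tcp pose
    return np.array([DISC[0],DISC[1],.038-.019+dz]), eul(discR(DYAW)@tool_in_disc(s))
def hubP(s,k,off): # off along n from home
    A=HR@Rr.from_euler('z',120*k,degrees=True).as_matrix(); n=HR[:,2]
    return HC+n*(.038-.019+off), eul(A@tool_in_disc(s))
E
python3 - <<'E'
from plan import *
from workcell import env
C=cams()
print('bar top', onz(C['top'],[(320.2,153)],.045))
print('hub n',HR[:,2])
for s in(1,-1):
    p,r=graspP(s,.1); print('grasp',s,p.round(3),r.round(1),np.round(env.inverse_kinematics(p,r) ,1))
    for k in range(3):
        for off in(.08,0):
            p,r=hubP(s,k,off); q=env.inverse_kinematics(p,r); print(' hub',s,k,off,p.round(3),None if q is None else np.round(q,1))
print(env.read_state()['clock'])
E
```

```text
bar top [[ 0.57875966 -0.30168574  0.045     ]]
hub n [-0.49691307 -0.05547429  0.8660254 ]
grasp 1 [ 0.583 -0.303  0.119] [-90.    0.   87.7] [-13.4  29.8  -2.4   0.  -57.7  11.1]
 hub 1 0 0.08 [ 0.587 -0.018  0.216] [ 16.2   6.  -33.9  13.8 -21.  -75.3]
 hub 1 0 0 [ 0.627 -0.014  0.146] None
 hub 1 1 0.08 [ 0.587 -0.018  0.216] [ 16.2   6.  -33.9  13.8 -21.   44.7]
 hub 1 1 0 [ 0.627 -0.014  0.146] None
 hub 1 2 0.08 [ 0.587 -0.018  0.216] [ 16.2   6.  -33.9  13.8 -21.  164.7]
 hub 1 2 0 [ 0.627 -0.014  0.146] None
grasp -1 [ 0.583 -0.303  0.119] [-90.    0.  -92.3] [ -13.4   29.8   -2.4    0.   -57.7 -168.9]
 hub -1 0 0.08 [ 0.587 -0.018  0.216] [ 16.2   6.  -33.9  13.8 -21.  104.7]
 hub -1 0 0 [ 0.627 -0.014  0.146] None
 hub -1 1 0.08 [ 0.587 -0.018  0.216] [  16.2    6.   -33.9   13.8  -21.  -135.3]
 hub -1 1 0 [ 0.627 -0.014  0.146] None
 hub -1 2 0.08 [ 0.587 -0.018  0.216] [ 16.2   6.  -33.9  13.8 -21.  -15.3]
 hub -1 2 0 [ 0.627 -0.014  0.146] None
1.5
```

```bash
python3 - <<'E'
from plan import *
from workcell import env
for off in(.12,.1,.08,.06,.05,.04,.03,.02,.01,0,-.01):
    p,r=hubP(1,0,off); q=env.inverse_kinematics(p,r); print(off,p.round(3),None if q is None else np.round(q,1))
# tilt variants at home
n=HR[:,2]
for tilt in(30,28,26,24,20,15,10,0):
    n=Rr.from_euler('z',YAW).as_matrix()@[-np.sin(np.radians(tilt)),0,np.cos(np.radians(tilt))]
    for dx in(0,-.05,-.1):
      p=HC+HR[:,2]*.038-n*.019+[dx,0,0]; R=toolR(-n,[0,1,0]); q=env.inverse_kinematics(p,eul(R)); print(tilt,dx,None if q is None else np.round(q,1))
E
```

```text
0.12 [ 0.567 -0.02   0.25 ] [ 16.9   1.8 -32.2  11.7 -26.8 -73.4]
0.1 [ 0.577 -0.019  0.233] [ 16.6   3.9 -33.1  12.6 -23.9 -74.2]
0.08 [ 0.587 -0.018  0.216] [ 16.2   6.  -33.9  13.8 -21.  -75.3]
0.06 [ 0.597 -0.017  0.198] [ 15.9   8.2 -34.7  15.4 -18.1 -76.7]
0.05 [ 0.602 -0.016  0.19 ] [ 15.6   9.3 -35.2  16.4 -16.5 -77.6]
0.04 [ 0.607 -0.016  0.181] [ 15.4  10.4 -35.7  17.7 -15.  -78.7]
0.03 [ 0.612 -0.015  0.172] [ 15.1  11.5 -36.2  19.2 -13.3 -80.1]
0.02 [ 0.617 -0.015  0.164] [ 14.8  12.5 -36.9  21.3 -11.6 -81.9]
0.01 [ 0.622 -0.014  0.155] [ 14.2  13.6 -37.9  24.3  -9.6 -84.6]
0 [ 0.627 -0.014  0.146] None
-0.01 [ 0.632 -0.013  0.138] None
30 0 None
30 -0.05 None
30 -0.1 None
28 0 [  14.9   15.2  -34.1   17.3  -13.5 -120. ]
28 -0.05 [  15.2   10.6  -43.5   27.    -9.2 -130.2]
28 -0.1 None
26 0 [  15.1   15.7  -31.    12.5  -18.  -115.5]
26 -0.05 [  16.4   11.1  -39.1   17.5  -14.7 -121.7]
26 -0.1 [  17.5    6.3  -47.5   24.7  -11.7 -130. ]
24 0 [  15.2   16.2  -28.5    9.6  -21.9 -112.8]
24 -0.05 [  16.7   11.7  -36.1   12.9  -19.  -117.5]
24 -0.1 [  18.4    6.9  -43.8   17.3  -16.6 -123.4]
20 0 [  15.    17.3  -24.2    6.1  -28.8 -109.4]
20 -0.05 [  16.6   12.8  -31.4    7.9  -26.3 -112.6]
20 -0.1 [  18.5    8.1  -38.5   10.1  -24.2 -116.6]
15 0 [  14.6   18.9  -19.5    3.6  -36.8 -107. ]
15 -0.05 [  16.2   14.4  -26.6    4.5  -34.3 -109.3]
15 -0.1 [  18.     9.7  -33.4    5.6  -32.3 -112.2]
10 0 [  14.3   20.7  -15.2    2.   -44.2 -105.5]
10 -0.05 [  15.7   16.3  -22.2    2.4  -41.7 -107.3]
10 -0.1 [  17.5   11.6  -28.9    3.   -39.7 -109.5]
0 0 [  13.6   24.9   -6.9   -0.   -58.2 -103.6]
0 -0.05 [  14.9   20.4  -14.2   -0.   -55.4 -104.9]
0 -0.1 [  16.4   15.9  -21.    -0.   -53.1 -106.4]
```

```bash
cat >> plan.py <<'E'
DEL=12.0; GH=.003
def tool_in_disc(s,d=None):
    d=np.radians(DEL if d is None else d); return toolR([np.sin(d),0,-np.cos(d)],[0,s,0])
def place(Rd,od,s): # disc pose (R, underside origin) -> tcp pose
    Rt=Rd@tool_in_disc(s); g=od+Rd@[0,0,.038+GH]; return g+.019*Rt[:,1], eul(Rt)
def graspP(s,dz=0): return place(discR(DYAW),np.array([*DISC,dz]),s)
def hubP(s,k,off,lat=(0,0)):
    A=HR@Rr.from_euler('z',120*k,degrees=True).as_matrix()
    return place(A,HC+HR@[lat[0],lat[1],off],s)
E
python3 - <<'E'
from plan import *
import plan
from workcell import env
for d in (8,12,16):
  plan.DEL=d
  for s in(1,-1):
    for k in (1,):
        for off in (.1,.03,0):
            p,r=hubP(s,k,off); q=env.inverse_kinematics(p,r); print(d,' hub',s,k,off,p.round(3),r.round(1),None if q is None else np.round(q,1))
    for dz in(.1,0):
        p,r=graspP(s,dz); q=env.inverse_kinematics(p,r);print('grasp',s,p.round(4),r.round(1),None if q is None else np.round(q,1))
E
```

```text
8  hub 1 1 0.1 [ 0.573 -0.018  0.235] [-102.3   19.4  161.4] [ 14.3   6.4 -22.6  -0.3 -38.1  59.4]
8  hub 1 1 0.03 [ 0.608 -0.015  0.174] [-102.3   19.4  161.4] [ 13.7  13.4 -23.3  -0.8 -30.4  60.4]
8  hub 1 1 0 [ 0.623 -0.013  0.148] [-102.3   19.4  161.4] [ 13.4  16.6 -23.2  -1.  -27.4  60.9]
grasp 1 [ 0.5833 -0.3006  0.1222] [-90.   -8.   87.8] [-17.   31.4   3.7  -8.6 -64.6  18.6]
grasp 1 [ 0.5833 -0.3006  0.0222] [-90.   -8.   87.8] [-17.   37.4  -1.1  -9.6 -53.9  20.6]
8  hub -1 1 0.1 [ 0.573 -0.018  0.235] [-77.7 -19.4 -18.6] [  14.3    6.4  -22.6   -0.3  -38.1 -120.6]
8  hub -1 1 0.03 [ 0.608 -0.015  0.174] [-77.7 -19.4 -18.6] [  13.7   13.4  -23.3   -0.8  -30.4 -119.6]
8  hub -1 1 0 [ 0.623 -0.013  0.148] [-77.7 -19.4 -18.6] [  13.4   16.6  -23.2   -1.   -27.4 -119.1]
grasp -1 [ 0.5833 -0.3006  0.1222] [-90.    8.  -92.3] [ -17.    31.4    3.7   -8.6  -64.6 -161.4]
grasp -1 [ 0.5833 -0.3006  0.0222] [-90.    8.  -92.3] [ -17.    37.4   -1.1   -9.6  -53.9 -159.4]
12  hub 1 1 0.1 [ 0.572 -0.018  0.234] [-102.1   15.5  162.2] [ 12.9   8.  -18.4  -3.8 -44.3  63.3]
12  hub 1 1 0.
[... 1169 characters left out ...]
  68.5]
grasp 1 [ 0.5834 -0.298   0.1227] [-90.  -16.   87.8] [-20.6  33.5   9.1 -16.  -71.5  24.3]
grasp 1 [ 0.5834 -0.298   0.0227] [-90.  -16.   87.8] [-20.7  39.4   4.6 -17.3 -61.5  27.6]
16  hub -1 1 0.1 [ 0.571 -0.018  0.234] [-78.1 -11.6 -16.9] [  11.6    9.7  -14.6   -6.5  -50.1 -113.8]
16  hub -1 1 0.03 [ 0.605 -0.014  0.173] [-78.1 -11.6 -16.9] [  11.2   16.2  -14.9   -7.4  -43.3 -112.2]
16  hub -1 1 0 [ 0.62  -0.012  0.147] [-78.1 -11.6 -16.9] [  11.1   19.2  -14.7   -7.9  -40.7 -111.5]
grasp -1 [ 0.5834 -0.298   0.1227] [-90.   16.  -92.3] [ -20.6   33.5    9.1  -16.   -71.5 -155.7]
grasp -1 [ 0.5834 -0.298   0.0227] [-90.   16.  -92.3] [ -20.7   39.4    4.6  -17.3  -61.5 -152.4]
```

```bash
python3 - <<'E'
from plan import *
from workcell import env
env.gripper_to(.5,grasp_force=40)
env.goto(*graspP(1,.12))
f=env.grab_frame('top'); cv2.imwrite('pics/pre_top.png',f['image'])
f=env.grab_frame('side'); cv2.imwrite('pics/pre_side.png',f['image'])
p,r=graspP(1,.0)
print(env.move_straight(p,rate=.1,force_limit=8))
s=env.read_state(); print(s['clock'],s['position']-p,s['force'])
f=env.grab_frame('side'); cv2.imwrite('pics/g_side.png',f['image'])
E
python3 -c "
import cv2,numpy as np
c=lambda n:cv2.resize(cv2.imread(f'pics/{n}.png')[100:250,180:380],(400,300),interpolation=cv2.INTER_CUBIC)
cv2.imwrite('pics/pre.png',np.vstack([np.hstack([c('pre_top'),c('pre_side')]),np.hstack([c('g_side'),c('g_side')])]))"
```

```text
False
5.7917 [ 0.0005663  -0.00026483  0.00088416] [ 0.48548616 -0.90531316  0.78672589]
```

View pics/pre.png

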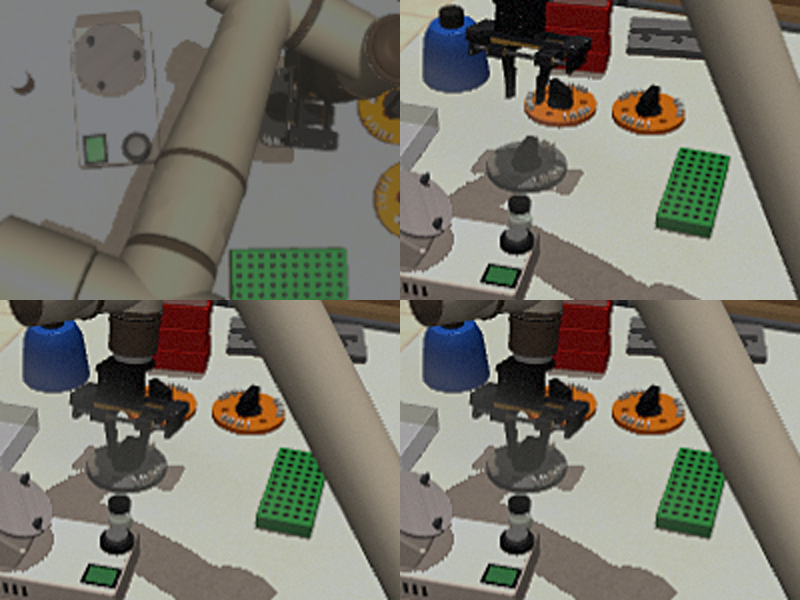

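The fingers straddle the bar of the grey three-hole disc, around (120,440) in the lower left panel, with no contact force. I'll close, lift and check.

```bash
python3 - <<'E'
from plan import *
from workcell import env
env.gripper_to(0.0,grasp_force=45)
s=env.read_state(); print('open',s['opening']*87,s['force'],s['position'])
p,r=graspP(1,.0)
env.move_straight(p+np.array([0,0,.2]),rate=.2)
s=env.read_state(); print(s['clock'],'open',s['opening']*87,s['force'])
env.goto(*hubP(1,1,.11))
s=env.read_state(); print(s['clock'],'open',s['opening']*87,s['force'],s['position']-hubP(1,1,.11)[0])
import pickle
o={}
for n in('top','side'):
    f=env.grab_frame(n); o[n]=f; cv2.imwrite(f'pics/hub_{n}.png',f['image'])
pickle.dump((o,s),open('hub.pkl','wb'))
E
python3 - <<'E'
import sys; sys.path.insert(0,'.')
from plan import *
import pickle
o,s=pickle.load(open('hub.pkl','rb'))
out=[]
Rt=rpy(s['tool_rot']); Rd=Rt@tool_in_disc(1).T; g=np.array(s['position'])-.019*Rt[:,1]; od=g-Rd@[0,0,.041]
th=np.linspace(0,2*np.pi,80)
for n in o:
    im=cv2.resize(o[n]['image'],None,fx=4,fy=4,interpolation=cv2.INTER_CUBIC); im2=im.copy()
    for z,c in((0,(0,0,255)),(.012,(0,255,255))):
        P=[np.c_[.07*np.cos(th),.07*np.sin(th),0*th+z]]
        for a in np.radians([0,120,240]): P.append(np.c_[.045*np.cos(a)+.0075*np.cos(th),.045*np.sin(a)+.0075*np.sin(th),0*th+z])
        for q in proj(o[n],np.vstack(P)@Rd.T+od): cv2.circle(im2,tuple(int(round(v*4+1.5)) for v in q),1,c,-1)
    u,v=(proj(o[n],od)[0]*4).astype(int)
    out.append(np.hstack([im[v-150:v+150,u-200:u+200],im2[v-150:v+150,u-200:u+200]]))
cv2.imwrite('pics/hubz.png',np.vstack(out))
E
```

```text
open 20.071344093380457 [0.61462709 0.36901953 0.5421942 ] [ 0.58368597 -0.29932578  0.0225863 ]
7.5417 open 19.586043013794672 [ 0.17458984  0.32751961 -3.33799623]
8.6417 open 19.215951255141544 [ 0.65478989  0.7529689  -3.25441217] [ 0.00028326 -0.00046435 -0.00026184]
```

View pics/hubz.png

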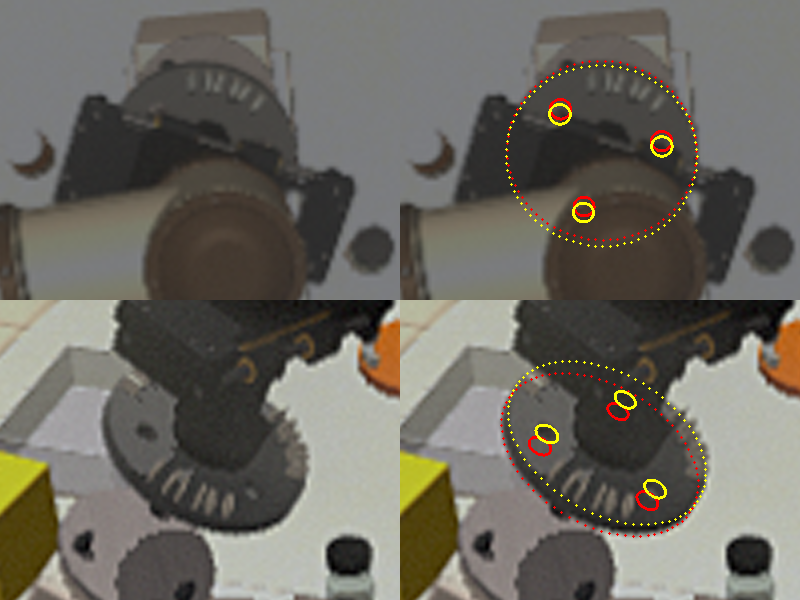

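```bash
cat > ins.py <<'E'
from plan import *
from workcell import env
import sys
def off_now():
    s=env.read_state(); Rt=rpy(s['tool_rot']); Rd=Rt@tool_in_disc(1).T; g=s['position']-.019*Rt[:,1]; od=g-Rd@[0,0,.041]
    return HR.T@(od-HC),HR.T@s['force'],HR.T@s['wrist_torque'],s
def rep(t):
    o,f,m,s=off_now(); print(t,'clk',round(s['clock'],2),'off mm',(o*1e3).round(2),'f hub',f.round(1),'m',m.round(2),'open',round(s['opening']*87,1))
E
python3 - <<'E'
from ins import *
p,r=hubP(1,1,.022); print(env.move_straight(p,rate=.1,force_limit=8)); rep('a')
p,r=hubP(1,1,.010); print(env.move_straight(p,rate=.03,force_limit=6)); rep('b')
for n in('top','side'):
    f=env.grab_frame(n); cv2.imwrite(f'pics/ins_{n}.png',f['image'])
E
python3 -c "
import cv2,numpy as np
a=cv2.imread('pics/ins_top.png')[95:195,190:290];b=cv2.imread('pics/ins_side.png')[145:245,140:240]
cv2.imwrite('pics/ins.png',cv2.resize(np.hstack([a,b]),(800,400),interpolation=cv2.INTER_CUBIC))"
```

```text
False
a clk 9.78 off mm [ 0.54 -0.4  22.52] f hub [-2.2  0.4 -2. ] m [0.49 1.11 0.15] open 19.7
False
b clk 10.32 off mm [-0.12  0.06  9.8 ] f hub [-1.3  0.9 -3.2] m [0.48 1.08 0.12] open 20.1
```

View pics/ins.png

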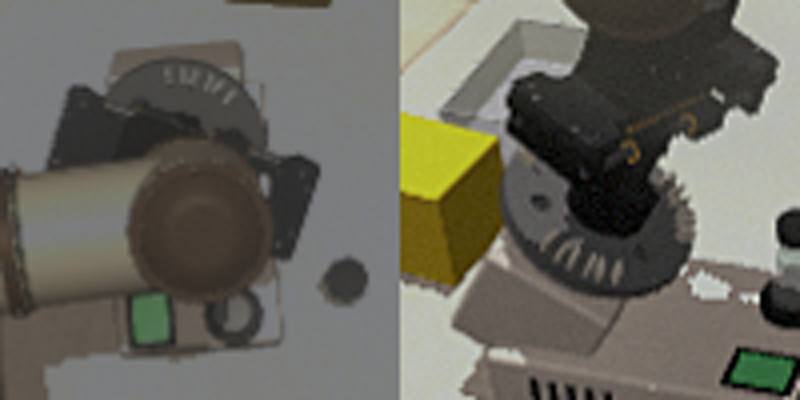

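The side view at (600,230) shows the disc 10 mm off the flange. It is already 8 mm past the stud tips with no force, so the studs are in the holes. I'll continue home.

```bash
python3 - <<'E'
from ins import *
for o in(.006,.003,.0,-.003):
    p,r=hubP(1,1,o); print(env.move_straight(p,rate=.02,force_limit=12)); rep(o)
    if abs(off_now()[1][2])>10: break
E
```

```text
False
0.006 clk 10.78 off mm [-0.14  0.09  5.82] f hub [-0.9  0.8 -2.2] m [0.5  1.14 0.13] open 19.6
False
0.003 clk 11.07 off mm [-0.13  0.07  2.82] f hub [-1.6  1.1 -3.4] m [0.52 1.07 0.15] open 19.9
False
0.0 clk 11.38 off mm [ 0.03  0.   -0.07] f hub [-1.6  1.7 -2.7] m [0.53 1.09 0.19] open 19.7
True
-0.003 clk 11.58 off mm [-0.21  0.23 -0.36] f hub [0.5 0.8 3. ] m [0.39 0.82 0.1 ] open 19.6
```

```bash
python3 - <<'E'
from ins import *
p,r=hubP(1,1,-.004); print(env.move_straight(p,rate=.02,force_limit=20)); rep('push')
p,r=hubP(1,1,-.0003); env.move_straight(p,rate=.02); rep('relax')
env.gripper_to(.45); rep('open')
# retreat along tool axis
s=env.read_state(); Rt=rpy(s['tool_rot'])
print(env.move_straight(s['position']-Rt[:,1]*.10,rate=.12,force_limit=8)); rep('ret')
env.goto([.42,-.08,.28],eul(toolR([0,0,-1],[0,1,0])))
import pickle; o={}
for n in('top','side'):
    f=env.grab_frame(n); o[n]=f; cv2.imwrite(f'pics/rel_{n}.png',f['image'])
pickle.dump(o,open('rel.pkl','wb'))
print(env.read_state()['clock'],env.read_state()['joint_positions'])
for n in o:
    im=o[n]['image']; im2=im.copy()
im=[]
th=np.linspace(0,2*np.pi,80)
Rd=HR@Rr.from_euler('z',120,degrees=True).as_matrix()
for n in o:
    a=cv2.resize(o[n]['image'],None,fx=4,fy=4,interpolation=cv2.INTER_CUBIC); b=a.copy()
    for q in proj(o[n],np.c_[.07*np.cos(th),.07*np.sin(th),0*th+.012]@Rd.T+HC): cv2.circle(b,tuple(int(round(v*4+1.5)) for v in q),1,(0,255,255),-1)
    u,v=(proj(o[n],HC)[0]*4).astype(int)
    im.append(np.hstack([x[v-150:v+150,u-200:u+200] for x in(a,b)]))
cv2.imwrite('pics/relz.png',np.vstack(im))
E
```

```text
True
push clk 11.79 off mm [-0.3   0.29 -0.29] f hub [0.1 0.6 4.7] m [0.41 0.76 0.13] open 19.8
relax clk 12.09 off mm [-0.31  0.26 -0.06] f hub [-1.1  2.3  5.4] m [0.9  1.03 0.16] open 19.7
open clk 12.76 off mm [-0.2   0.15 -0.4 ] f hub [-0.3  0.1 -0.1] m [0.26 0.73 0.08] open 39.3
False
ret clk 13.74 off mm [ 10.43 -17.97  96.59] f hub [0.1 0.2 0.5] m [0.28 0.71 0.14] open 39.1
16.3 [ 1.11641580e+01 -1.55705017e-01 -1.94130149e+01 -2.95010059e-04
 -7.07507134e+01 -1.01155967e+02]
```

View pics/relz.png

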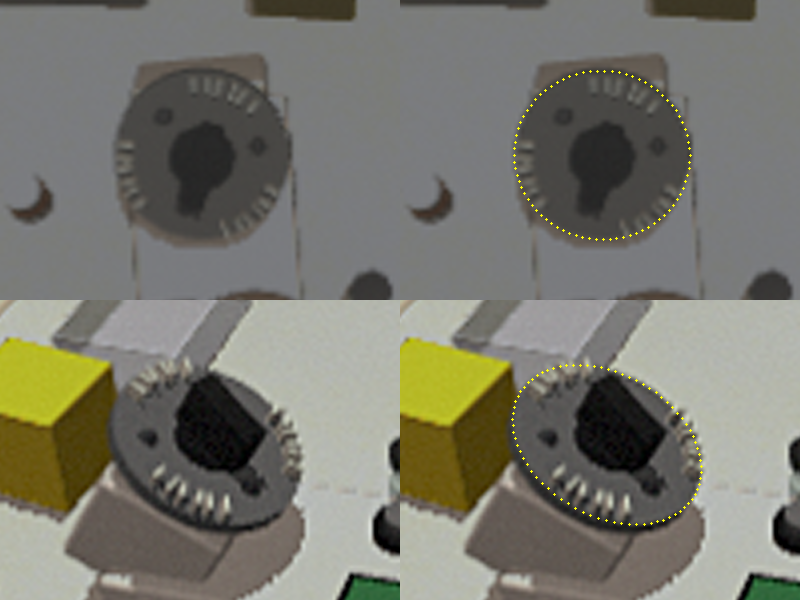

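View pics/rel_top.png

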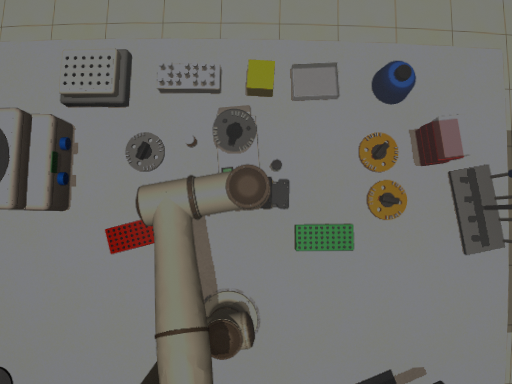

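The disc's rim matches the model of a fully home disc in both views, and the stud tips show in the holes. In the top view that is (163,117) and (258,146), in the side view (150,437) and (252,483). Next is the button.

```bash
python3 - <<'E'
from ins import *
env.gripper_to(0.0,grasp_force=20)
B=np.array([.502,-.058]); R=eul(toolR([0,0,-1],[0,1,0]))
env.goto([*B,.15],R)
env.move_straight([*B,.085],rate=.1,force_limit=8)
s0=env.read_state(); print(s0['clock'],s0['position'],s0['force'])
for z in(.078,.075,.073,.071,.069,.0675,.0665,.0655,.0645,.0635):
    h=env.move_straight([*B,z],rate=.03,force_limit=14); env.dwell(.1)
    s=env.read_state(); df=s['force']-s0['force']; print(z,h,s['position'][2].round(4),df.round(1))
    if h or df[2]>11: break
print(s['clock'])
f=env.grab_frame('side'); cv2.imwrite('pics/press.png',f['image'])
f=env.grab_frame('top'); cv2.imwrite('pics/presst.png',f['image'])
E
python3 -c "
import cv2,numpy as np
a=cv2.imread('pics/press.png')[150:260,170:280];b=cv2.imread('pics/presst.png')[100:210,190:300]
cv2.imwrite('pics/pressz.png',cv2.resize(np.hstack([a,b]),(800,400),interpolation=cv2.INTER_CUBIC))"
```

```text
18.6917 [ 0.50265241 -0.05797832  0.08593673] [ 0.05864987 -0.61562559  0.97633113]
0.078 False 0.078 [ 0.7  1.1 -1.3]
0.075 False 0.0754 [-0.1  0.3  0.8]
0.073 False 0.0733 [1.4 0.8 2.8]
0.071 False 0.0714 [1.6 0.8 5.2]
0.069 False 0.0712 [-2.7  2.8 16.3]
20.575
```

View pics/pressz.png

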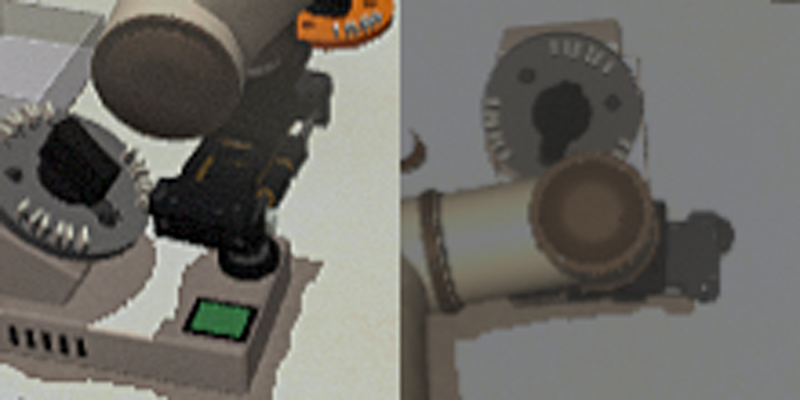

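The press hit a hard stop at z=71.2 mm, but 67 mm was expected for full travel. The shut fingers may have landed on the ring, so I'll take an averaged force curve while retracting.

```bash
python3 - <<'E'
from ins import *
B=np.array([.502,-.058])
def avg(k=10):
    a=[]
    for _ in range(k): env.dwell(.02); s=env.read_state(); a.append([s['position'][2]*1e3,*s['force']])
    return np.mean(a,0).round(2),np.std(a,0).round(2)
for z in(.0712,.0722,.0735,.075,.0765,.078,.082):
    env.move_straight([*B,z],rate=.03); print(z,*avg())
print(env.read_state()['clock'])
f=env.grab_frame('side'); cv2.imwrite('pics/up.png',f['image'])
E
python3 -c "
import cv2,numpy as np
a=cv2.imread('pics/press.png')[190:235,210:265];b=cv2.imread('pics/up.png')[190:235,210:265]
cv2.imwrite('pics/upz.png',cv2.resize(np.hstack([a,b]),(800,327),interpolation=cv2.INTER_CUBIC))"
```

```text
0.0712 [ 7.145e+01  1.220e+00 -2.000e-02  5.390e+00] [0.06 0.61 0.32 1.04]
0.0722 [72.26  2.56 -0.47  4.22] [0.01 0.55 0.65 0.45]
0.0735 [73.47  2.53  0.1   3.7 ] [0.01 0.51 0.36 0.28]
0.075 [74.82  1.74  0.8   2.61] [0.01 0.57 0.6  0.38]
0.0765 [76.23  0.64  0.86  1.89] [0.02 0.6  0.18 0.38]
0.078 [77.56  0.1  -0.11 -0.14] [0.04 0.5  0.49 0.46]
0.082 [82.1   0.11  0.09 -0.27] [0.08 0.35 0.51 0.48]
23.625
```

View pics/upz.png

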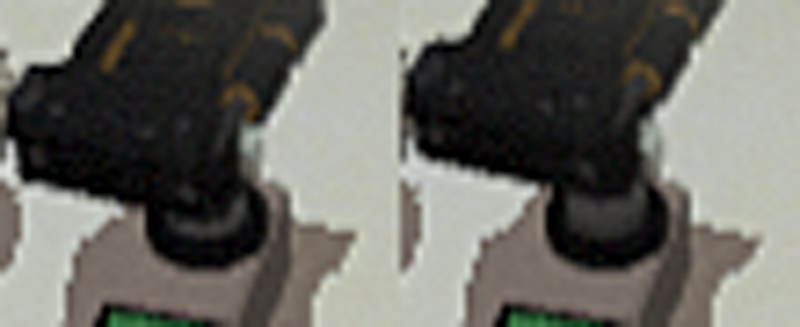

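The spring starts at z≈77.2 mm and ends at a hard stop at ≈71.2 mm with about 5 N. That is the full 6 mm travel, so the shut fingertips reach about 4 mm past the nominal TCP. The images show the button low while pressed at (205,230) and risen again at (605,215). I'll retreat and do a final check.

```bash
python3 - <<'E'
from ins import *
env.move_straight([.502,-.058,.16],rate=.15)
R=eul(toolR([0,0,-1],[0,1,0]))
env.goto([.36,-.3,.3],R)
for n in('top','side'):
    f=env.grab_frame(n); cv2.imwrite(f'pics/end_{n}.png',f['image'])
s=env.read_state(); print(s['clock'],s['force'],s['qvel'])
E
python3 -c "
import cv2,numpy as np
a=cv2.imread('pics/end_top.png')[60:260,100:300+66];b=cv2.imread('pics/end_side.png')[140:340,100:366]
cv2.imwrite('pics/endz.png',cv2.resize(np.hstack([a,b]),(798,300),interpolation=cv2.INTER_CUBIC))"
```

```text
25.6333 [ 0.17828422  0.53668657 -0.54096326] [ 0.15759619  0.0077238   0.17131556 -0.04598563 -0.15665274 -0.04894709]
```

View pics/endz.png

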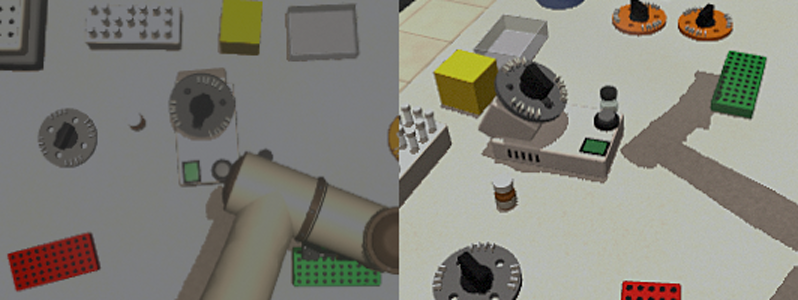

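The disc sits on the hub at (530,88) and (202,103). The button is clear at (222,168), and the vials, racks and four-hole disc are where they were. Handing in.

```bash
python3 - <<'E'
from workcell import env
env.close_job(); print(env.read_state()['clock'])
E
```

```text
the job is handed in; nothing more can be done
the job is handed in; nothing more can be done
```

The three-hole disc is fully home on the rotator's hub, the start button has been pressed and is out again, and the job was handed in at about 26 s.

- **Grasp:** I gripped the grey three-hole disc by its bar with the tool leaning 12°, because an upright grip could not reach the home position on the hub.
- **Fit:** The disc went onto the studs with almost no force and stopped within about 0.4 mm of the predicted home position. After release, its rim matched the model of a seated disc in both cameras, and the stud tips showed in the visible holes.
- **Button:** The spring was felt over about 6 mm up to a hard stop, at roughly 5 N, and the side view shows the button risen again.
- **A disagreement:** The button touched about 4 mm higher in TCP terms than the 73 mm in the text. I put this down to the shut fingertips reaching past the nominal TCP; the travel and force still match a full press.
- **Another mismatch:** The networks' side-view positions differed from the top view by about 15 mm in y for several things, so I used my own two-view fit instead.
- **Rest of the bench:** The vials, racks and four-hole disc look unmoved in the last pictures, and the arm was clear of everything.

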